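# Jam the lock nut on a gluing press spindle

### The job

On the wooden gluing press, one spindle still has its brass lock nut standing clear above the steel nut; the other spindle, with the red cap, is finished. Run that brass nut down clockwise onto the steel nut below it and tighten it firmly so that the two stay jammed together, but not so hard that the steel nut turns, because it sets the clamping pressure. Then let go; leave the red-capped spindle and everything else on the bench as they are.

Things in the scene. Friction and masses are not known exactly. Their poses are not given: they have to be found in the camera images.
- press: wooden gluing press fixed to the table: two sleepers, a beam 104 x 420 mm and on it a batten 60 x 380 mm whose top is 93 mm above the table. Origin: centre of its underside; y runs along the beam. The two spindles stand upright on the batten, 100 mm either side of its middle; which of them is finished varies.
- lock_nut: the brass hex nut to be tightened: 46 mm across flats (53 mm over corners), 22 mm high with a black rubber ring as its lowest 3 mm (44 mm wide), captive on the upright spindle. Origin: centre of its underside; z up; its x axis is square to one pair of flats (the others at 60 and 120 degrees). Right-hand thread, 6 mm per turn: it goes down when turned clockwise seen from above. It starts 2.5 to 4.2 mm above the steel nut.
- lock_nut_top (a point): centre of the brass nut's top, 22 mm above its origin; the 24 mm spindle ends 63 mm above the batten. The nut runs with a drag of 0.06 N m; once the ring touches the steel nut the torque climbs by about 0.3 N m per radian. Well jammed at 0.25 to 0.33 N m while turning, 0.6 to 0.85 rad after first touch; beyond 0.38 N m the steel nut is dragged round. It does not unwind by itself.
- first_nut: the steel hex nut under the lock nut, 46 mm across flats, 16 mm high, resting on a 3 mm washer (51 mm wide) on the batten. Origin: centre of its underside; its top is 16 mm higher, 112 mm above the table. Must not be turned; it resists with about 0.28 N m. It is as wide as the lock nut, so fingers that reach below the lock nut grip it too.
- first_nut_mark (a point): white paint mark on one corner of the steel nut, 26.6 mm from its axis, at mid height
- locked_spindle: the finished spindle with steel nut, brass nut tight on it and a red cap 29 mm wide on top (69 mm above the batten). Origin: on its axis at the top of the batten. Leave alone.
- spare_nut: loose steel hex nut, 46 mm across flats, 16 mm high, lying on the batten between the two spindles. Bystander, leave it.
- screwdriver: black-handled screwdriver lying on the table near the press, on the robot's side. Bystander, leave it.
- sanding_block: black rubber block 70 x 45 x 28 mm on the table beyond the press. Bystander, leave it.
- hammer: hammer with red handle, on the table to the robot's right. Bystander, leave it.
- wrench: steel spanner lying on the table, to the right of the press. Bystander, leave it.
- mug: grey mug, 80 mm wide, 95 mm high, on the table, to the left of the press. Bystander, leave it.
- offcut: timber offcut 45 x 160 x 30 mm on the table to the robot's left. Bystander, leave it.

How it is judged:
By the outcome, as a careful person would: the job done as asked, in the order asked, and still so for the second after the job is handed in, with the robot touching nothing.
It also fails if it takes over 58 s, if anything falls off the work surface, if the arm or the gripper's body presses on something with over 40 N, if the wrist force passes 120 N, or if a joint passes its speed limit or range.

### The arm

A 6-joint arm with a two-finger parallel gripper is mounted at the origin on the work surface. World frame = base frame: x ahead of the robot, y to its left, z up, the work surface at z = 0. Lengths are in mm, angles in rad, forces in N, time in s.
With the tool pointing down it reaches from about 325 to 775 mm from the base axis. Payload 5.5 kg.
Tool frame: the origin (TCP) lies midway between the tips of the shut fingers; the grasp point (between the pads) lies behind it (grasp_offset is the z of the grasp point in the tool frame, in mm); z points along the fingers, y is the direction in which the jaws open and shut (so a half turn about z gives the same grasp; the last joint's range is limited). The gripper opens to 88 mm and grips with 3 to 60 N. Pads are 20 mm wide; open, the fingers measure 115 mm over their backs; the gripper's body (75 mm by 178 mm) begins 61 mm behind the grasp point.
Start: joints at [-1.354, 0.091, 1.231, -0, 1.82, -0.057], TCP at [162.234, -577.665, 222.631] pointing down, gripper open.
Joint ranges: [-2.87, 2.87], [-0.86, 2.18], [0.17, 2.46], [-1.51, 4.65], [0.06, 2.69], [-2.65, 2.65]. Speed limits (rad/s): [2.57, 2.57, 3.01, 3.14, 3.14, 3.14].

### API

Orientations are given as a unit quaternion [x, y, z, w].
In Python, from rig import * gives the robot as it stands.
- The arm moves only by the tool send_rows, never from a script. Its argument "series" is a list of rows, each a list of 5 numbers: the finger opening in m, from 0 to 0.0878, then the shift along the tool's x, y, z in m, then the turn about the tool's z in rad. A call has 1 to 5 rows; each row shifts and turns the commanded pose from where the row before left it, along the tool's axes as they then stand; what a row does not reach is not made up. A row lasts 1/10 s, in which the tool goes at most 50 mm and 8.59 degrees, less where a joint would pass 70% of its speed; a pose out of reach is approached as far as the arm can. A call is refused whole if a number of a shift passes 0.05 or a number of a turn 0.15, either way. A call with a gripper value outside its range is refused whole. The fingers move at their own pace and stop on an object; the grip force is fixed at half the most. Time passes only in rows, so rows that do not move let the fingers close. It gives the time, the measured TCP pose, the force and the opening at its end, in the units of the state.
- state(): the state, without advancing time (a new reading comes with each control period).
- snapshot(name): name is "scene" or "top"; returns the picture (480x640x3 uint8, blue, green, red); there is no depth.
- camera_params(name): a dict with "fx", "fy", "cx", "cy" (pixels), "k1" (the pictures are not rectified: a ray, as slopes to the right and down, at radius r is drawn at 1 + k1 r^2 times it, then the intrinsics apply), "R" (3x3) and "t" (3): a world point X has camera coordinates R X + t. Camera axes: x right, y down, z forward; pixel columns grow to the right and rows downward; lengths in mm; the calibration is good to about 2 mm. A picture is of the moment at which its call begins. camera_params takes no time and is no camera call.
- job_done(): hands the job in, once; it reports no verdict.
Trained networks look in the newest picture that a camera, given by its name, has taken for a name from the list of things; names that differ only in an ending like _2 or _b are one class to them, and where a whole thing is asked for, a point or a joint stands for the part that bears it (a point fixed in the world has none). Each returns a list of dicts, best first, with "confidence" (0 to 1); they miss things now and then, are a little off and sometimes report something else, mostly with a low value. They report only what shows in the picture. A call takes as long as a camera call.
- cut_out(name, camera): "pixels" (480x640 bool, what is visible of it) and "box" ([left, top, width, height] in pixels, round what is visible of it).
- place_of(name, camera): "location" ([row, column] in pixels: a listed point, or the origin of a listed thing).
The state is a dict: "t": time; "qpos": joint angles; "qd": joint speeds; "joint_efforts": joint torques, N m; "ee_pos": TCP position; "orientation": TCP orientation; "wrist_force": force on the tool from outside, world axes, zero at the start; "torque": the same for the moment, N m; "opening": finger opening in mm.
Only numpy, scipy, OpenCV 4.12 (cv2) and the standard library are available. Lean on these libraries where they do the work, as an engineer would, in place of code of your own. Each camera call takes 0.05 s, during which the arm holds its last target.

## Working session

There is one attempt and no reset: what is moved stays moved. The work goes in short steps, Python scripts to look and compute and a tool call to move; the robot and the scene stay as the last step left them, time stands still between calls to the robot, and variables do not carry over. Pictures are saved under pics/ and viewed, and the job is handed in when it is done.

Besides the shell and the picture viewer there is one more tool, called after ">>>" in YAML: its name, and indented under it one key for each argument. send_rows: Moves the arm, as the interface text tells. Its arguments: {"type":"object","properties":{"series":{"type":"array","items":{"type":"array","items":{"type":"number"}}}},"required":["series"]}

```bash
ls; mkdir -p pics; python3 - <<'E'
from rig import *
import cv2
print(state())
for n in("scene","top"):
    im=snapshot(n); cv2.imwrite(f"pics/{n}0.png",im); print(n,camera_params(n))
    for k in("lock_nut","lock_nut_top","first_nut","first_nut_mark","locked_spindle","press"):
        print(k,[(d['location'],round(d['confidence'],2)) for d in place_of(k,n)])
E
```

```text
pics
{'t': 0.0, 'qpos': array([-1.35371956e+00,  9.18568892e-02,  1.23184616e+00, -2.85572676e-05,
        1.81977420e+00, -5.66930447e-02]), 'qd': array([-0.00072505, -0.00080912, -0.00032497, -0.0008405 ,  0.00032424,
       -0.0013823 ]), 'joint_efforts': array([-4.84303582e-04, -4.46443677e+01, -4.06455910e+01,  6.98255002e-02,
        2.92943133e-02, -1.39480953e-04]), 'ee_pos': array([ 162.15041023, -577.3839768 ,  221.53047656]), 'orientation': array([ 9.90645919e-01,  1.36454294e-01, -8.92807415e-05, -9.38159711e-04]), 'wrist_force': array([-0.33964674, -0.26805538, -0.85768417]), 'torque': array([ 0.02785177, -0.04863338, -0.02445602]), 'opening': 87.69011835846126}
scene {'fx': 485.2565201833955, 'fy': 485.2565201833955, 'cx': 317.2120478475165, 'cy': 240.49406928459493, 'k1': -0.06289124515602744, 'R': array([[-0.62793466,  0.77799432,  0.02056452],
       [ 0.41188051,  0.35462463, -0.83940206],
       [-0.66034272, -0.51861952, -0.54312179]]), 't': array([ 350.69977592, -132.82719969, 1633.19678346])}
lock_nut []
lock_nut_top []
first_nut []
first_nut_mark []
locked_spindle []
press []
top {'fx': 592.1339194638422, 'fy': 592.1339194638422, 'cx': 318.38624649922707, 'cy': 241.18119049759812, 'k1': -0.015535336859616652, 'R': array([[ 0.00456389, -0.99977788,  0.02057566],
       [-0.99790339, -0.0058818 , -0.06445334],
       [ 0.06456005, -0.02023836, -0.99770858]]), 't': array([ -36.27970558,  553.62607724, 1601.77145626])}
lock_nut [([217.3, 319.0], 0.55), ([226.4, 139.5], 0.5)]
lock_nut_top [([214.7, 317.8], 0.64)]
first_nut []
first_nut_mark []
locked_spindle [([237.6, 393.8], 0.67)]
press []
```

View pics/scene0.png

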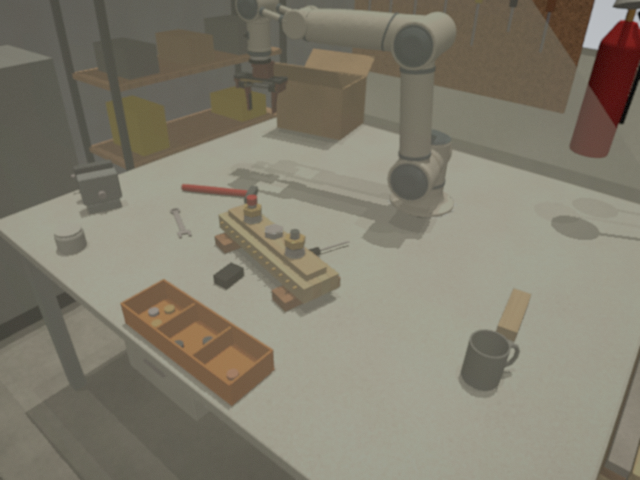

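View pics/top0.png

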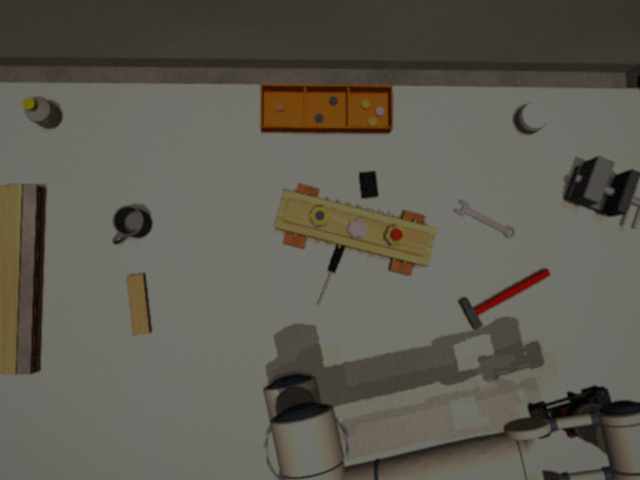

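The brass nut still to be tightened is at about (col 319, row 215) in the top picture. The red cap is at (396, 235). I'll zoom in on both.

```bash
cat > h.py <<'E'
import numpy as np,cv2
from rig import *
def K(c): return np.array([[c['fx'],0,c['cx']],[0,c['fy'],c['cy']],[0,0,1.]]),np.array([c['k1'],0,0,0,0.])
def ray(cam,u,v):
    c=camera_params(cam);k,d=K(c)
    p=cv2.undistortPoints(np.array([[[u,v]]],float),k,d)[0,0]
    R=np.array(c['R']);t=np.array(c['t']); return -R.T@t, R.T@np.array([p[0],p[1],1])
def atz(cam,u,v,z):
    o,d=ray(cam,u,v); return o+d*(z-o[2])/d[2]
def proj(cam,X):
    c=camera_params(cam);k,d=K(c);R=np.array(c['R'],float)
    return cv2.projectPoints(np.atleast_2d(np.array(X,float)),cv2.Rodrigues(R)[0],np.array(c['t'],float),k,d)[0][:,0]
def crop(im,x0,y0,w,h,s,name):
    cv2.imwrite(name,cv2.convertScaleAbs(cv2.resize(im[y0:y0+h,x0:x0+w],None,fx=s,fy=s,interpolation=cv2.INTER_CUBIC),alpha=1.6))
E
python3 - <<'E'
from h import *
a=cv2.imread('pics/top0.png');b=cv2.imread('pics/scene0.png')
crop(a,295,195,50,40,16,'pics/tz.png');crop(b,265,215,60,50,12,'pics/sz.png');crop(a,270,180,170,100,4.5,'pics/tz2.png')
E
```

```text
(no output)
```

View pics/tz.png

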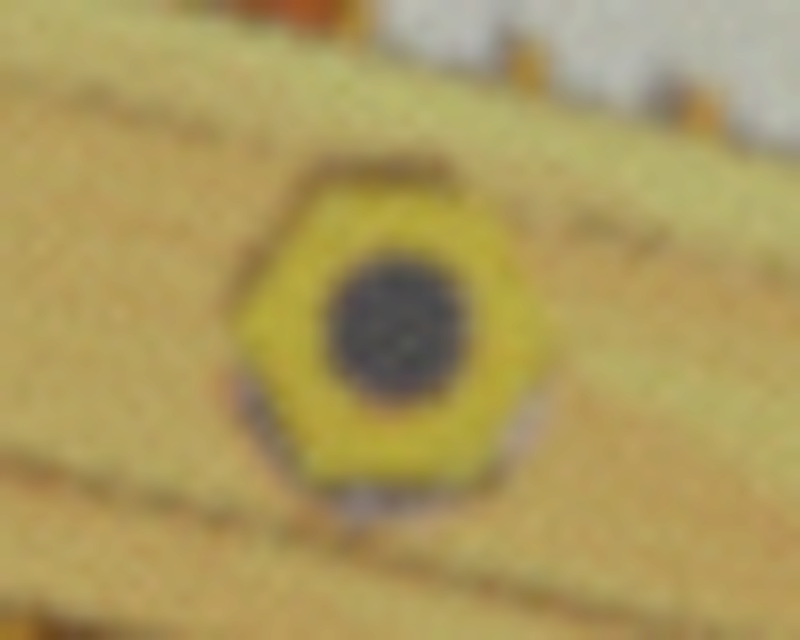

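View pics/sz.png

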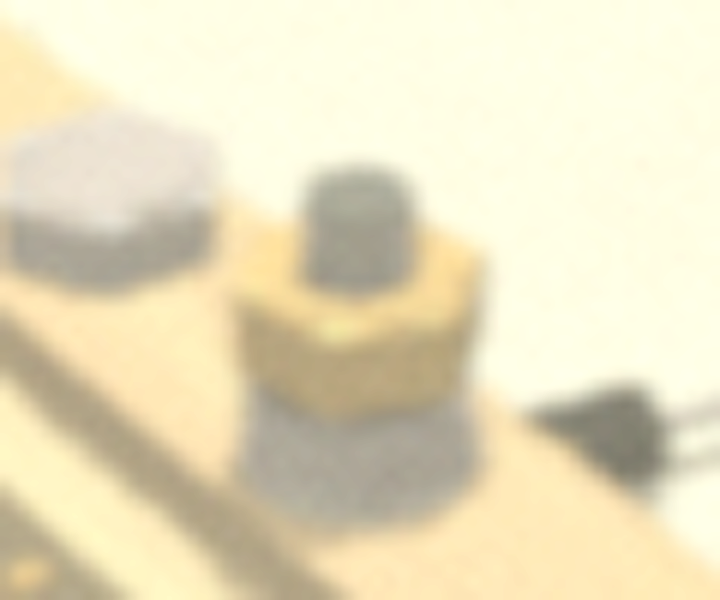

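View pics/tz2.png

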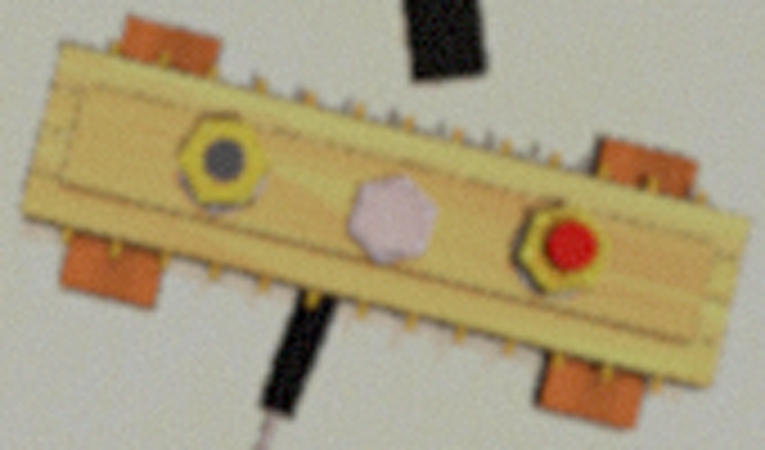

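```bash
python3 - <<'E'
from h import *
from scipy.optimize import least_squares,minimize
f=lambda x,y:(295+x/16-.5,195+y/16-.5)
print('spindle top',atz('top',*f(398,330),156).round(1))
cs=[(232,325),(315,178),(490,183),(553,345),(480,487),(312,485)]
W=np.array([atz('top',*f(*c),137.3)[:2] for c in cs])
print(W.round(1),W.mean(0))
def hexa(p): a=p[2]+np.arange(6)*np.pi/3; return p[:2]+26.56*np.c_[np.cos(a),np.sin(a)]
def cost(p):
    H=hexa(p); D=np.linalg.norm(W[:,None]-H[None],axis=2); return D.min(1)
best=min((least_squares(cost,[*W.mean(0),a]) for a in np.linspace(0,1,8)),key=lambda r:r.cost)
print('hex centre, corner angle deg',best.x[:2],np.degrees(best.x[2])%60,best.cost)
cap=atz('top',270+570/4.5-.5,180+247/4.5-.5,162);print('cap',cap)
# scene: spindle top centre
s=(265+360/12-.5,215+185/12-.5);print('scene spindle top',s,proj('scene',[atz('top',*f(398,330),156),cap]))
print(proj('scene',[[*best.x[:2],137.3]]), place_of('lock_nut_top','top')[:2], atz('scene',*s,156))
im=cv2.imread('pics/top0.png').astype(float)
# image fit: brightness ratio (g-b) map
hsv=cv2.cvtColor(im.astype(np.uint8),cv2.COLOR_BGR2HSV)
for (u,v) in [(319,207),(311,215),(303,205),(340,215),(330,200)]: print(u,v,im[v,u],hsv[v,u])
E
```

```text
spindle top [610.4 -32.8 156. ]
[[613.1  -6.8]
 [636.7 -19.9]
 [636.1 -47.7]
 [610.3 -57.8]
 [587.5 -46.3]
 [587.7 -19.6]] [611.88832479 -33.02800263]
hex centre, corner angle deg [611.90729344 -32.99443081] 28.361980586170024 6.901085597990005
cap [ 562.6811438  -225.02251422  162.        ]
scene spindle top (294.5, 229.91666666666666) [[294.29294606 230.49065949]
 [251.74956456 196.62334631]]
[[293.86361388 237.28686641]] [{'location': [214.7, 317.8], 'confidence': 0.64}] [608.14944283 -34.12113751 156.        ]
319 207 [ 38.  95. 106.] [ 25 164 106]
311 215 [ 38. 104. 113.] [ 26 169 113]
303 205 [ 59.  99. 115.] [ 21 124 115]
340 215 [ 59.  99. 114.] [ 22 123 114]
330 200 [82. 97. 99.] [26 44 99]
```

```bash
python3 - <<'E'
from h import *
from scipy.optimize import minimize
from scipy.spatial.transform import Rotation as Ro
import rig
print([n for n in dir(rig) if not n.startswith('_')]); print(getattr(rig,'grasp_offset',None))
im=cv2.imread('pics/top0.png'); 
b,g,r=[im[...,i].astype(float) for i in range(3)]
sat=255*(1-b/np.maximum(r,1)); 
S=8;x0,y0=300,196; patch=cv2.resize(cv2.GaussianBlur(sat,(0,0),.6)[y0:y0+38,x0:x0+38],None,fx=S,fy=S,interpolation=cv2.INTER_CUBIC)
def hexa(p,R): a=p[2]+np.arange(6)*np.pi/3; return np.c_[p[0]+R*np.cos(a),p[1]+R*np.sin(a),np.full(6,137.3)]
def pm(p,R):
    q=proj('top',hexa(p,R)); q=(q-[x0,y0]+.5)*S-.5
    m=np.zeros(patch.shape,np.uint8);cv2.fillConvexPoly(m,np.round(q*16).astype(int),255,cv2.LINE_AA,4);return m/255.
def cost(p):
    i=pm(p,26.56);o=pm(p,31.5)-i;n=pm(p,17)  # ring inside vs outside
    ins=i-n
    return -( (patch*ins).sum()/ins.sum()-(np.minimum(patch,170)*o).sum()/o.sum())
best=min((minimize(cost,[611,-33,np.radians(a)],method='Nelder-Mead',options=dict(initial_simplex=[[611,-33,np.radians(a)],[614,-33,np.radians(a)],[611,-30,np.radians(a)],[611,-33,np.radians(a+10)]])) for a in (5,15,25,35,45,55)),key=lambda r:r.fun)
print(best.x[:2],np.degrees(best.x[2])%60,best.fun)
for da in range(0,60,5): print(da,round(cost([*best.x[:2],np.radians(da)]),2),end=' ')
s=state(); M=Ro.from_quat(s['orientation']).as_matrix();print(M.round(3))
print('shift tool',M.T@(np.array([610.5,-33,221.5])-s['ee_pos']))
E
```

```text
['MotionError', 'camera_params', 'cut_out', 'grasp_offset', 'job_done', 'place_of', 'snapshot', 'state']
-18.700000000000003
[612.50461654 -32.65788243] 25.669736743098316 -36.495358395352866
0 -33.33 5 -34.09 10 -34.97 15 -35.73 20 -36.23 25 -36.42 30 -36.31 35 -35.74 40 -34.88 45 -34.01 50 -33.29 55 -33.0 [[ 0.963  0.27  -0.   ]
 [ 0.27  -0.963 -0.   ]
 [-0.     0.    -1.   ]]
shift tool [ 578.83251874 -403.17584225    1.1264359 ]
```

>>> send_rows:
  series:
    - [0.0878, 0.0386, -0.0269, 0, 0]
    - [0.0878, 0.0386, -0.0269, 0, 0]
    - [0.0878, 0.0386, -0.0269, 0, 0]
    - [0.0878, 0.0386, -0.0269, 0, 0]
    - [0.0878, 0.0386, -0.0269, 0, 0]

```text
t: 1.25
ee_pos: [312.5, -394.4, 222.8]
orientation: [0.991, 0.136, 0.0, 0.0]
wrist_force: [0.6, -0.2, 0.9]
opening: 87.9
```

>>> send_rows:
  series:
    - [0.0878, 0.0386, -0.0269, 0, 0]
    - [0.0878, 0.0386, -0.0269, 0, 0]
    - [0.0878, 0.0386, -0.0269, 0, 0]
    - [0.0878, 0.0386, -0.0269, 0, 0]
    - [0.0878, 0.0386, -0.0269, 0, 0]

```text
t: 1.75
ee_pos: [462.1, -212.6, 223.0]
orientation: [0.991, 0.136, 0.0, 0.0]
wrist_force: [-0.0, -0.9, 0.2]
opening: 87.7
```

>>> send_rows:
  series:
    - [0.0878, 0.0386, -0.0269, 0, 0]
    - [0.0878, 0.0386, -0.0269, 0, 0]
    - [0.0878, 0.0386, -0.0269, 0, 0]
    - [0.0878, 0.0386, -0.0269, 0, 0]
    - [0.0878, 0.0386, -0.0269, 0, 0]

```text
t: 2.25
ee_pos: [611.6, -30.9, 222.8]
orientation: [0.991, 0.137, 0.0, 0.0]
wrist_force: [0.5, -0.4, 0.8]
opening: 87.3
```

>>> send_rows:
  series:
    - [0.0878, 0, 0, 0, -0.15]
    - [0.0878, 0, 0, 0, -0.15]
    - [0.0878, 0, 0, 0, -0.15]
    - [0.0878, 0, 0, 0, -0.15]
    - [0.0878, 0, 0, 0, -0.15]

```text
t: 2.75
ee_pos: [610.6, -32.5, 222.6]
orientation: [0.87, 0.493, -0.0, -0.0]
wrist_force: [-0.0, -0.4, 0.0]
opening: 88.0
```

>>> send_rows:
  series:
    - [0.0878, 0, 0, 0, -0.15]
    - [0.0878, 0, 0, 0, -0.15]
    - [0.0878, 0, 0, 0, -0.15]
    - [0.0878, 0, 0, 0, -0.15]
    - [0.0878, 0, 0, 0, -0.15]

```text
t: 3.25
ee_pos: [610.6, -32.6, 222.6]
orientation: [0.629, 0.777, 0.0, -0.0]
wrist_force: [0.2, -0.0, -0.3]
opening: 88.1
```

>>> send_rows:
  series:
    - [0.0878, 0, 0, 0, -0.15]
    - [0.0878, 0, 0, 0, -0.15]
    - [0.0878, 0, 0, 0, -0.15]
    - [0.0878, 0, 0, 0, -0.15]
    - [0.0878, 0, 0, 0, -0.15]

```text
t: 3.75
ee_pos: [610.6, -32.6, 222.6]
orientation: [0.301, 0.954, 0.0, -0.0]
wrist_force: [0.1, -0.2, 0.5]
opening: 87.8
```

>>> send_rows:
  series:
    - [0.0878, 0, 0, 0, -0.15]
    - [0.0878, 0, 0, 0, -0.15]
    - [0.0878, 0, 0, 0, -0.15]
    - [0.0878, 0, 0, 0, -0.15]
    - [0.0878, 0, 0, 0, -0.15]

```text
t: 4.25
ee_pos: [610.6, -32.6, 222.6]
orientation: [-0.069, 0.998, -0.0, -0.0]
wrist_force: [0.1, -0.1, 0.2]
opening: 87.4
```

>>> send_rows:
  series:
    - [0.0878, 0, 0, 0, -0.15]
    - [0.0878, 0, 0, 0, -0.15]
    - [0.0878, 0, 0, 0, -0.04]

```text
t: 4.55
ee_pos: [610.6, -32.6, 222.6]
orientation: [-0.236, 0.972, 0.0, 0.0]
wrist_force: [0.7, -1.2, 0.7]
opening: 87.9
```

```bash
python3 - <<'E'
from h import *
from scipy.spatial.transform import Rotation as Ro
im=snapshot('scene'); s=state(); M=Ro.from_quat(s['orientation']).as_matrix()
print(s['ee_pos'],s['qpos'],M.round(3),'yaw y',np.degrees(np.arctan2(M[1,1],M[0,1])),s['wrist_force'],s['torque'],s['t'])
print('shift',M.T@(np.array([610.8,-33,s['ee_pos'][2]])-s['ee_pos']))
crop(im,250,190,80,60,10,'pics/s1.png')
im=snapshot('top');crop(im,270,170,100,75,8,'pics/t1.png')
E
```

```text
[610.57119035 -32.6061233  222.66938425] [-1.09009881e-01  1.22210144e-01  1.19733880e+00  4.12769639e-05
  1.82199563e+00 -2.15618328e+00] [[-0.889 -0.459  0.   ]
 [-0.459  0.889  0.   ]
 [-0.     0.    -1.   ]] yaw y 117.29498375275777 [ 0.36831385 -1.29293383  0.48759234] [ 0.09360889 -0.14546147  0.00572927] 4.6
shift [-2.27126499e-02 -4.54947082e-01 -1.66367185e-06]
```

View pics/s1.png

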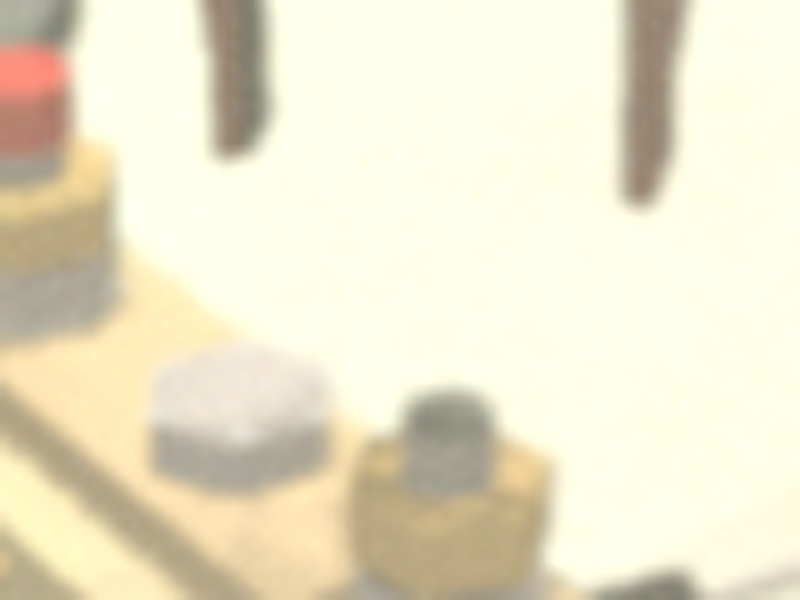

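>>> send_rows:
  series:
    - [0.0878, 0, -0.0004, 0.04, 0]
    - [0.0878, 0, 0, 0.04, 0]
    - [0.0878, 0, 0, 0.0235, 0]
    - [0.0878, 0, 0, 0, 0]
    - [0.0878, 0, 0, 0, 0]

```text
t: 5.15
ee_pos: [610.8, -33.0, 119.7]
orientation: [-0.233, 0.972, -0.0, -0.0]
wrist_force: [0.7, -0.7, 0.3]
opening: 87.7
```

```bash
python3 - <<'E'
from h import *
im=snapshot('scene'); s=state()
print(s['ee_pos'],s['wrist_force'],s['torque'],s['t'])
crop(im,255,200,80,60,10,'pics/s2.png')
im=snapshot('top');crop(im,270,170,100,75,8,'pics/t2.png')
E
```

```text
[611.51379292 -33.07355335 121.17969784] [ 0.41894651 -0.10184483  0.39417382] [ 0.09686441 -0.11265636  0.00370327] 5.2
```

View pics/s2.png

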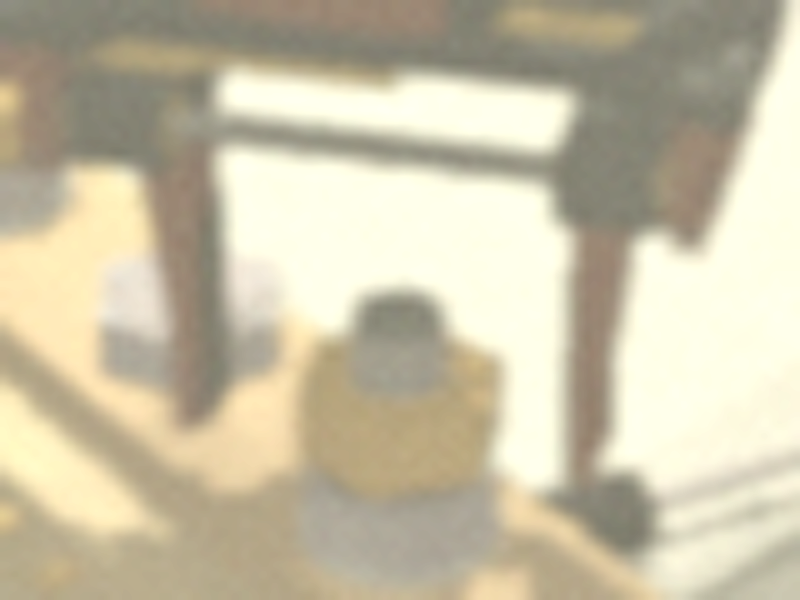

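View pics/t2.png

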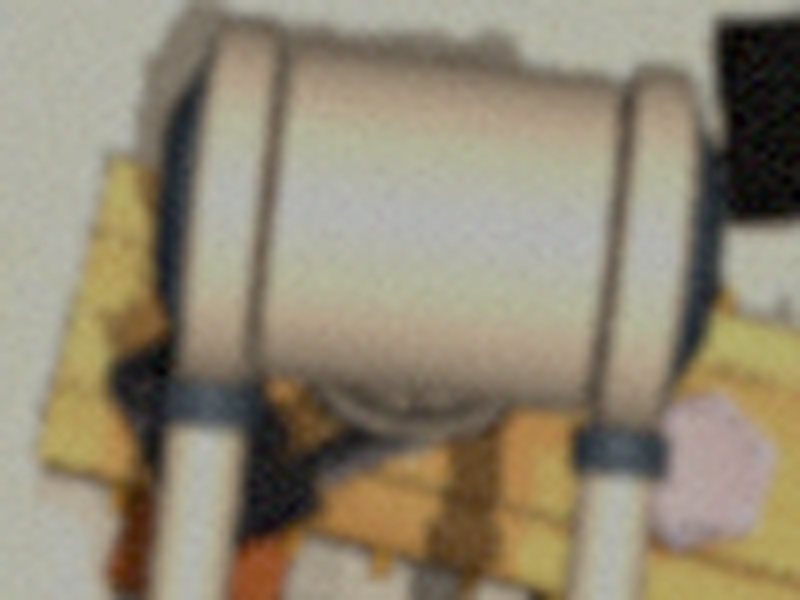

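```bash
python3 - <<'E'
from h import *
d=np.array([np.cos(np.radians(117.3)),np.sin(np.radians(117.3)),0])
c=np.array([610.8,-33,119.1])
for s in(-44,44,-50,50): print(s,((proj('scene',[c+s*d])[0]-[255,200]+.5)*10).round(0))
n=np.array([610.8,-33,0])
for z in (112,137.3,156): print(z,((proj('scene',[n+[0,0,z]])[0]-[255,200]+.5)*10).round(0))
for _ in range(6):
    s=state();print(s['ee_pos'].round(2),s['torque'].round(4),s['t'])
E
```

```text
-44 [223. 416.]
44 [574. 462.]
-50 [199. 413.]
50 [598. 465.]
112 [397. 463.]
137.3 [397. 376.]
156 [396. 310.]
[611.86 -33.09 121.85] [ 0.0684 -0.1404 -0.0165] 5.25
[611.86 -33.09 121.85] [ 0.0684 -0.1404 -0.0165] 5.25
[611.86 -33.09 121.85] [ 0.0684 -0.1404 -0.0165] 5.25
[611.86 -33.09 121.85] [ 0.0684 -0.1404 -0.0165] 5.25
[611.86 -33.09 121.85] [ 0.0684 -0.1404 -0.0165] 5.25
[611.86 -33.09 121.85] [ 0.0684 -0.1404 -0.0165] 5.25
```

>>> send_rows:
  series:
    - [0.0878, 0, 0, 0, 0]

```text
t: 5.35
ee_pos: [611.9, -33.1, 121.7]
orientation: [-0.234, 0.972, -0.001, 0.002]
wrist_force: [0.2, 0.5, 0.1]
opening: 87.8
```

>>> send_rows:
  series:
    - [0.0878, 0, 0, 0, 0]
    - [0.0878, 0, 0, 0, 0]

```text
t: 5.55
ee_pos: [611.1, -33.0, 120.1]
orientation: [-0.234, 0.972, -0.0, 0.001]
wrist_force: [0.2, -0.6, -0.5]
opening: 88.0
```

```bash
python3 - <<'E'
from h import *
s=state();print(s['t'],s['ee_pos'],s['qpos'],s['qd'],s['torque'])
im=snapshot('scene')
s=state();print(s['t'],s['ee_pos'],s['qpos'],s['qd'],s['torque'])
E
```

```text
5.55 [611.13070597 -33.0284474  120.07612149] [-1.09583473e-01  1.25522680e-01  1.37500615e+00  1.58859605e-05
  1.63961825e+00 -2.15249338e+00] [-0.00113417  0.00377848  0.00745722 -0.0007771  -0.00138535 -0.00065236] [ 0.11960086 -0.12326537  0.03596164]
5.6 [610.99173312 -33.03709392 119.79435322] [-1.09624578e-01  1.25683819e-01  1.37533097e+00  1.96727138e-05
  1.63961941e+00 -2.15254747e+00] [0.00074016 0.00243946 0.0061964  0.00010612 0.00021879 0.00116917] [ 0.07663089 -0.15793111  0.04704718]
```

>>> send_rows:
  series:
    - [0.04, 0, 0, 0, 0]
    - [0.04, 0, 0, 0, 0]
    - [0.04, 0, 0, 0, 0]
    - [0.04, 0, 0, 0, 0]
    - [0.04, 0, 0, 0, 0]

```text
t: 6.1
ee_pos: [610.7, -33.0, 119.1]
orientation: [-0.234, 0.972, 0.0, -0.0]
wrist_force: [-1.0, -0.3, -0.1]
opening: 51.2
```

>>> send_rows:
  series:
    - [0.04, 0, 0, 0, 0]
    - [0.04, 0, 0, 0, 0]
    - [0.04, 0, 0, 0, 0]
    - [0.04, 0, 0, 0, 0]
    - [0.04, 0, 0, 0, 0]

```text
t: 6.6
ee_pos: [610.1, -31.4, 119.0]
orientation: [-0.235, 0.972, 0.001, -0.001]
wrist_force: [-2.8, 4.7, 1.1]
opening: 46.0
```

```bash
cat >> h.py <<'E'
from scipy.spatial.transform import Rotation as Ro
def rd(n=6,cam='scene'):
    T=[];F=[];P=[]
    for i in range(n):
        im=snapshot(cam); s=state();T.append(s['torque']);F.append(s['wrist_force']);P.append(s['ee_pos'])
    M=Ro.from_quat(s['orientation']).as_matrix()
    print('t',round(s['t'],2),'T',np.mean(T,0).round(3),'sd',np.std(T,0).round(3),'F',np.mean(F,0).round(2),'P',np.mean(P,0).round(2),'yaw',np.degrees(np.arctan2(M[1,1],M[0,1])).round(2),'q6',s['qpos'][5].round(3),'e6',s['joint_efforts'][5].round(3),'open',round(s['opening'],2))
    return im
E
python3 - <<'E'
from h import *
im=rd(4);crop(im,255,200,80,60,10,'pics/s3.png')
E
```

```text
t 6.8 T [ 0.88   0.352 -0.014] sd [0.017 0.029 0.023] F [-2.79  4.7   0.97] P [610.07 -31.39 119.05] yaw 117.12 q6 -2.153 e6 -0.034 open 45.9
```

View pics/s3.png

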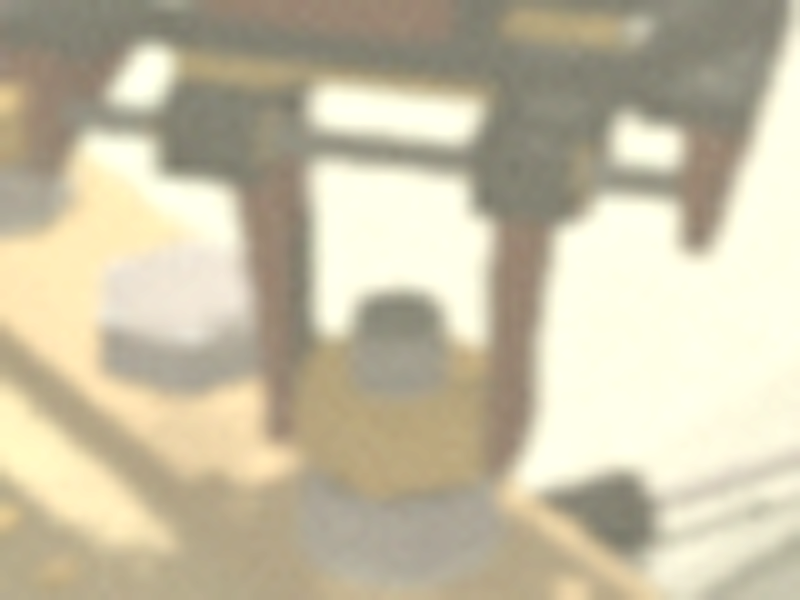

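>>> send_rows:
  series:
    - [0.04, 0, 0.0018, 0, 0]
    - [0.04, 0, 0, 0, 0]
    - [0.04, 0, 0, 0, 0]

```text
t: 7.1
ee_pos: [610.0, -31.3, 119.1]
orientation: [-0.234, 0.972, 0.0, 0.0]
wrist_force: [0.3, 0.6, -0.1]
opening: 46.0
```

```bash
python3 - <<'E'
from h import *
rd(4)
E
```

```text
t 7.3 T [ 0.275 -0.251  0.031] sd [0.017 0.013 0.02 ] F [ 0.48  0.71 -0.38] P [610.02 -31.33 119.09] yaw 117.05 q6 -2.15 e6 0.008 open 45.77
```

>>> send_rows:
  series:
    - [0.04, 0, 0, 0.0001, 0.1]
    - [0.04, 0, 0, 0.0001, 0.1]
    - [0.04, 0, 0, 0.0001, 0.1]
    - [0.04, 0, 0, 0.0001, 0.1]
    - [0.04, 0, 0, 0.0001, 0.1]

```text
t: 7.8
ee_pos: [609.8, -30.4, 118.6]
orientation: [0.016, 1.0, 0.001, -0.0]
wrist_force: [0.1, 4.9, 0.2]
opening: 45.9
```

```bash
python3 - <<'E'
from h import *
rd(4)
E
```

```text
t 8.0 T [ 0.917 -0.097 -0.061] sd [0.066 0.026 0.032] F [-0.34  5.22  0.15] P [609.8  -30.39 118.59] yaw 88.61 q6 -1.653 e6 0.045 open 45.82
```

>>> send_rows:
  series:
    - [0.056, 0, 0, 0, 0]
    - [0.056, 0, 0, 0, 0]
    - [0.056, -0.0018, 0.0014, 0, 0]
    - [0.056, 0, 0, 0, 0]
    - [0.056, 0, 0, 0, 0]

```text
t: 8.5
ee_pos: [611.8, -30.2, 118.6]
orientation: [0.014, 1.0, -0.0, -0.0]
wrist_force: [0.1, 0.5, 0.9]
opening: 56.2
```

```bash
python3 - <<'E'
from h import *
rd(4)
E
```

```text
t 8.7 T [ 0.071 -0.116 -0.019] sd [0.008 0.017 0.014] F [-0.36  0.14  0.41] P [611.76 -30.17 118.61] yaw 88.41 q6 -1.648 e6 -0.002 open 56.06
```

>>> send_rows:
  series:
    - [0.04, 0, 0, 0, 0]
    - [0.04, 0, 0, 0, 0]
    - [0.04, 0, 0, 0, 0]
    - [0.04, 0, 0, 0, 0]
    - [0.04, 0, 0, 0, 0]

```text
t: 9.2
ee_pos: [611.7, -30.3, 118.7]
orientation: [0.014, 1.0, -0.0, -0.0]
wrist_force: [-0.3, -1.1, -0.4]
opening: 45.8
```

```bash
python3 - <<'E'
from h import *
rd(4)
E
```

```text
t 9.4 T [-0.267 -0.057 -0.04 ] sd [0.025 0.033 0.041] F [-0.21 -1.55  0.48] P [611.75 -30.28 118.65] yaw 88.39 q6 -1.648 e6 -0.025 open 45.87
```

>>> send_rows:
  series:
    - [0.04, 0, 0, 0.0001, 0.12]
    - [0.04, 0, 0, 0.0001, 0.12]
    - [0.04, 0, 0, 0.0001, 0.12]
    - [0.04, 0, 0, 0.0001, 0.12]
    - [0.04, 0, 0, 0.0001, 0.12]

```text
t: 9.9
ee_pos: [611.8, -30.2, 118.1]
orientation: [0.311, 0.95, -0.0, 0.0]
wrist_force: [0.4, -2.2, -0.6]
opening: 45.8
```

```bash
python3 - <<'E'
from h import *
s=state();print(s['torque'],s['joint_efforts'][5],s['qpos'][5])
rd(4)
E
```

```text
[-0.3405952  -0.11637142  0.01322638] -1.5227572247385979 -1.0428219611281457
t 10.1 T [-0.367 -0.112 -0.063] sd [0.035 0.018 0.021] F [-0.45 -2.55  0.  ] P [611.77 -30.21 118.09] yaw 54.2 q6 -1.051 e6 0.086 open 45.67
```

>>> send_rows:
  series:
    - [0.04, 0, 0, 0.0001, 0.12]
    - [0.04, 0, 0, 0.0001, 0.12]
    - [0.04, 0, 0, 0.0001, 0.12]
    - [0.04, 0, 0, 0.0001, 0.12]
    - [0.04, 0, 0, 0.0001, 0.12]

```text
t: 10.6
ee_pos: [611.8, -30.2, 117.5]
orientation: [0.577, 0.817, -0.0, 0.0]
wrist_force: [-0.6, -2.6, -1.2]
opening: 45.7
```

```bash
python3 - <<'E'
from h import *
s=state();print(s['torque'],s['joint_efforts'][5],s['qpos'][5])
rd(4)
E
```

```text
[-0.39417166 -0.14840095  0.06082064] -1.521609127521515 -0.44582822691515944
t 10.8 T [-0.438 -0.222 -0.071] sd [0.028 0.019 0.041] F [ 0.62 -2.75 -0.84] P [611.84 -30.16 117.54] yaw 19.91 q6 -0.452 e6 0.067 open 46.22
```

```bash
cat >> h.py <<'E'
def rq(n=4):
    E=[];T=[];F=[];O=[]
    for i in range(n):
        snapshot('scene'); s=state();E.append(s['joint_efforts'][5]);T.append(s['torque'][2]);F.append(s['wrist_force'])
    M=Ro.from_quat(s['orientation']).as_matrix();y=np.degrees(np.arctan2(M[1,1],M[0,1]))
    print('t',round(s['t'],2),'e6',np.round(E,3),np.mean(E).round(3),'Tz',np.round(T,3),np.mean(T).round(3),'F',np.mean(F,0).round(1),'P',s['ee_pos'].round(2),'yaw',y.round(2),'turn',np.radians((117.05-y)%360).round(3),'q6',s['qpos'][5].round(3),round(s['opening'],2))
E
```

>>> send_rows:
  series:
    - [0.04, 0, 0, 0.0001, 0.12]
    - [0.04, 0, 0, 0.0001, 0.12]
    - [0.04, 0, 0, 0.0001, 0.12]
    - [0.04, 0, 0, 0.0001, 0.12]
    - [0.04, 0, 0, 0.0001, 0.12]

```text
t: 11.3
ee_pos: [611.9, -30.2, 116.9]
orientation: [0.792, 0.61, -0.0, 0.0]
wrist_force: [1.4, -2.6, -0.6]
opening: 45.9
```

```bash
python3 -c "
from h import *
rq()"
```

```text
t 11.5 e6 [-0.536  1.189  0.428  0.061] 0.285 Tz [-0.093 -0.052 -0.072 -0.014] -0.058 F [ 1.5 -2.5 -1.7] P [611.92 -30.18 117.  ] yaw -14.44 turn 2.295 q6 0.147 45.7
```

>>> send_rows:
  series:
    - [0.04, 0, 0, 0.0001, 0.1]
    - [0.04, 0, 0, 0.0001, 0.1]
    - [0.04, 0, 0, 0.0001, 0.1]

```text
t: 11.8
ee_pos: [611.9, -30.2, 116.7]
orientation: [0.874, 0.486, 0.0, 0.0]
wrist_force: [2.4, -3.0, -2.0]
opening: 45.9
```

```bash
python3 -c "
from h import *
rq()"
```

```text
t 12.0 e6 [-0.449  0.974  0.338  0.035] 0.224 Tz [-0.067 -0.03  -0.026 -0.033] -0.039 F [ 2.3 -3.1 -2.2] P [611.92 -30.19 116.7 ] yaw -31.65 turn 2.595 q6 0.448 46.02
```

>>> send_rows:
  series:
    - [0.04, 0, 0, 0.0001, 0.1]
    - [0.04, 0, 0, 0.0001, 0.1]
    - [0.04, 0, 0, 0.0001, 0.1]

```text
t: 12.3
ee_pos: [611.9, -30.2, 116.4]
orientation: [0.937, 0.349, 0.0, 0.0]
wrist_force: [2.7, -3.1, -2.9]
opening: 46.3
```

```bash
python3 -c "
from h import *
rq()"
```

```text
t 12.5 e6 [-0.453  0.976  0.341  0.037] 0.225 Tz [-0.061 -0.029 -0.04   0.009] -0.03 F [ 2.5 -3.6 -3.3] P [611.91 -30.21 116.41] yaw -48.84 turn 2.895 q6 0.748 45.72
```

>>> send_rows:
  series:
    - [0.04, 0, 0.0012, 0.0004, 0]
    - [0.04, 0, 0, 0.0003, 0.1]
    - [0.04, 0, 0, 0.0001, 0.1]
    - [0.04, 0, 0, 0, 0]
    - [0.04, 0, 0, 0, 0]

```text
t: 13.0
ee_pos: [612.1, -30.3, 116.2]
orientation: [0.967, 0.256, -0.0, -0.001]
wrist_force: [-2.3, -0.3, 2.2]
opening: 46.0
```

```bash
python3 -c "
from h import *
rq(5)"
```

```text
t 13.25 e6 [-0.044 -0.044 -0.023 -0.023  0.003] -0.026 Tz [-0.043 -0.045 -0.037  0.016  0.023] -0.017 F [-4.6  1.4  3.7] P [612.07 -30.33 116.1 ] yaw -60.45 turn 3.098 q6 0.95 46.06
```

>>> send_rows:
  series:
    - [0.04, 0, 0, 0.0001, 0.1]
    - [0.04, 0, 0, 0.0001, 0.1]
    - [0.04, 0, 0, 0, 0]
    - [0.04, 0, 0, 0, 0]

```text
t: 13.65
ee_pos: [612.1, -30.4, 115.9]
orientation: [0.988, 0.157, -0.0, -0.001]
wrist_force: [-5.4, 1.3, 3.8]
opening: 46.0
```

```bash
python3 -c "
from h import *
rq(5)"
```

```text
t 13.9 e6 [-0.053 -0.064 -0.066 -0.067 -0.067] -0.063 Tz [ 0.025 -0.097 -0.037 -0.087 -0.022] -0.044 F [-5.1  2.   4. ] P [612.1  -30.36 115.92] yaw -71.93 turn 3.298 q6 1.15 45.77
```

>>> send_rows:
  series:
    - [0.04, -0.0005, -0.0005, -0.0003, 0]
    - [0.04, 0, 0, 0.0001, 0.1]
    - [0.04, 0, 0, 0.0001, 0.1]
    - [0.04, 0, 0, 0, 0]
    - [0.04, 0, 0, 0, 0]

```text
t: 14.4
ee_pos: [612.0, -30.4, 115.7]
orientation: [0.998, 0.058, 0.0, -0.0]
wrist_force: [-2.4, 1.8, 2.6]
opening: 46.0
```

```bash
python3 -c "
from h import *
rq(5)"
```

```text
t 14.65 e6 [-0.042 -0.051 -0.036 -0.018 -0.003] -0.03 Tz [-0.042 -0.05  -0.048 -0.037  0.03 ] -0.03 F [-2.3  2.2  2.8] P [612.03 -30.39 115.74] yaw -83.41 turn 3.499 q6 1.35 46.03
```

>>> send_rows:
  series:
    - [0.04, 0, 0, 0.0001, 0.1]
    - [0.04, 0, 0, 0.0001, 0.1]
    - [0.04, 0, 0, 0, 0]
    - [0.04, 0, 0, 0, 0]

```text
t: 15.05
ee_pos: [612.0, -30.4, 115.6]
orientation: [0.999, -0.042, 0.0, -0.0]
wrist_force: [-1.8, 2.1, 1.9]
opening: 46.0
```

```bash
python3 -c "
from h import *
rq(5)"
```

```text
t 15.3 e6 [-0.043 -0.052 -0.038 -0.02  -0.005] -0.032 Tz [-0.03  -0.044  0.015  0.029  0.031] 0.0 F [-1.8  3.1  3. ] P [612.03 -30.44 115.56] yaw -94.87 turn 3.699 q6 1.55 45.83
```

>>> send_rows:
  series:
    - [0.04, 0, 0, 0, 0.05]
    - [0.04, 0, 0, 0, 0.05]

```text
t: 15.5
ee_pos: [612.0, -30.5, 115.5]
orientation: [0.996, -0.093, 0.0, -0.0]
wrist_force: [-1.1, 2.5, 2.9]
opening: 45.6
```

```bash
cat >> h.py <<'E'
def r1():
    s=state();M=Ro.from_quat(s['orientation']).as_matrix();y=np.degrees(np.arctan2(M[1,1],M[0,1]))
    print('t',round(s['t'],2),'e6',s['joint_efforts'][5].round(3),'T',s['torque'].round(3),'F',s['wrist_force'].round(1),'turn',np.radians((117.05-y)%360).round(3),'q6',s['qpos'][5].round(3),'qd',s['qd'][5].round(3),'P',s['ee_pos'].round(2))
E
python3 -c "
from h import *
r1()"
```

```text
t 15.5 e6 -0.637 T [0.536 0.277 0.088] F [-1.1  2.5  2.9] turn 3.801 q6 1.653 qd 0.499 P [612.02 -30.46 115.46]
```

>>> send_rows:
  series:
    - [0.04, 0, 0, 0, 0.05]

```text
t: 15.6
ee_pos: [612.0, -30.5, 115.4]
orientation: [0.993, -0.118, 0.0, -0.0]
wrist_force: [-1.0, 2.7, 3.0]
opening: 46.2
```

```bash
python3 -c "
from h import *
r1()"
```

```text
t 15.6 e6 -0.605 T [0.524 0.237 0.126] F [-1.   2.7  3. ] turn 3.851 q6 1.703 qd 0.496 P [612.02 -30.47 115.45]
```

>>> send_rows:
  series:
    - [0.04, 0, 0, 0, 0.05]

```text
t: 15.7
ee_pos: [612.0, -30.5, 115.4]
orientation: [0.99, -0.143, 0.0, -0.0]
wrist_force: [-0.5, 2.8, 1.7]
opening: 45.9
```

```bash
python3 -c "
from h import *
r1()"
```

```text
t 15.7 e6 -0.603 T [0.554 0.258 0.137] F [-0.5  2.8  1.7] turn 3.901 q6 1.753 qd 0.496 P [612.02 -30.46 115.38]
```

>>> send_rows:
  series:
    - [0.04, 0, 0, 0.0001, 0.05]

```text
t: 15.8
ee_pos: [612.0, -30.5, 115.3]
orientation: [0.986, -0.168, 0.0, -0.0]
wrist_force: [-2.0, 2.5, 1.9]
opening: 45.8
```

```bash
python3 -c "
from h import *
r1()"
```

```text
t 15.8 e6 -0.604 T [0.589 0.267 0.047] F [-2.   2.5  1.9] turn 3.951 q6 1.803 qd 0.494 P [612.   -30.46 115.33]
```

>>> send_rows:
  series:
    - [0.04, 0, 0, 0, 0.05]

```text
t: 15.9
ee_pos: [612.0, -30.5, 115.3]
orientation: [0.981, -0.192, 0.0, -0.0]
wrist_force: [-1.6, 2.6, 2.6]
opening: 45.8
```

```bash
python3 -c "
from h import *
r1()"
```

```text
t 15.9 e6 -0.603 T [0.531 0.263 0.084] F [-1.6  2.6  2.6] turn 4.001 q6 1.853 qd 0.497 P [612.02 -30.47 115.32]
```

>>> send_rows:
  series:
    - [0.04, 0, 0, 0.0001, 0.05]

```text
t: 16.0
ee_pos: [612.0, -30.5, 115.2]
orientation: [0.976, -0.217, 0.0, -0.0]
wrist_force: [-2.0, 3.6, 4.1]
opening: 45.9
```

```bash
python3 -c "
from h import *
r1()"
```

```text
t 16.0 e6 -0.604 T [0.538 0.304 0.026] F [-2.   3.6  4.1] turn 4.051 q6 1.903 qd 0.496 P [612.   -30.49 115.24]
```

>>> send_rows:
  series:
    - [0.04, 0, 0, 0, 0.05]

```text
t: 16.1
ee_pos: [612.0, -30.5, 115.2]
orientation: [0.97, -0.241, 0.0, -0.0]
wrist_force: [-0.6, 2.3, 2.6]
opening: 45.8
```

```bash
python3 -c "
from h import *
r1()"
```

```text
t 16.1 e6 -0.603 T [0.533 0.24  0.053] F [-0.6  2.3  2.6] turn 4.101 q6 1.953 qd 0.495 P [612.01 -30.48 115.2 ]
```

>>> send_rows:
  series:
    - [0.064, 0, 0, 0, 0]
    - [0.064, 0, 0, 0, 0]
    - [0.064, 0, 0, 0, 0]
    - [0.064, 0, 0, 0, -0.1496]
    - [0.064, 0, 0, 0, -0.1496]

```text
t: 16.6
ee_pos: [611.9, -31.0, 114.9]
orientation: [0.996, -0.09, -0.0, 0.0]
wrist_force: [0.6, -0.3, 0.5]
opening: 64.2
```

>>> send_rows:
  series:
    - [0.064, 0, 0, 0, -0.1496]
    - [0.064, 0, 0, 0, -0.1496]
    - [0.064, 0, 0, 0, -0.1496]
    - [0.064, 0, 0, 0, -0.1496]
    - [0.064, 0, 0, 0, -0.1496]

```text
t: 17.1
ee_pos: [611.9, -30.9, 114.9]
orientation: [0.96, 0.28, -0.0, 0.0]
wrist_force: [-0.1, -0.0, 0.5]
opening: 64.0
```

>>> send_rows:
  series:
    - [0.064, 0, 0, 0, 0]
    - [0.064, 0, 0, 0, 0]

```text
t: 17.3
ee_pos: [611.9, -30.8, 115.0]
orientation: [0.961, 0.275, -0.0, 0.0]
wrist_force: [-1.1, 0.4, -0.7]
opening: 64.1
```

```bash
python3 -c "
from h import *
rq(5)
s=state();M=Ro.from_quat(s['orientation']).as_matrix()
print(s['ee_pos'],M.T@(np.array([612.0,-30.45,115.2])-s['ee_pos']))
im=snapshot('scene');crop(im,255,200,80,60,10,'pics/s5.png')"
```

```text
t 17.55 e6 [-0.031  0.019  0.03   0.028  0.023] 0.014 Tz [ 0.035  0.024  0.047 -0.002 -0.004] 0.02 F [ 0.2  0.1 -0.4] P [611.93 -30.65 115.2 ] yaw -57.93 turn 3.054 q6 0.906 64.2
[611.92998692 -30.65173411 115.19791774] [ 0.1664365  -0.13378092 -0.0020916 ]
```

View pics/s5.png

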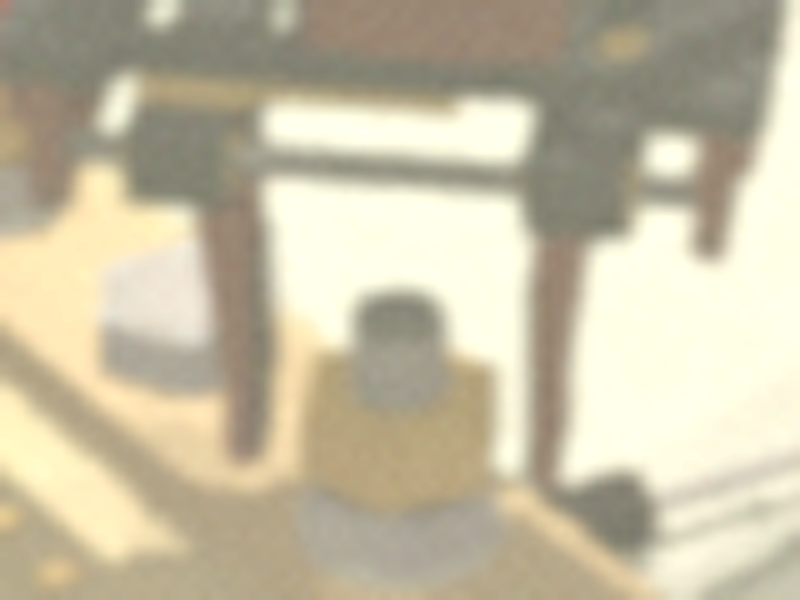

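>>> send_rows:
  series:
    - [0.04, 0, 0, -0.0005, 0]
    - [0.04, 0, 0, 0, 0]
    - [0.04, 0, 0, 0, 0]
    - [0.04, 0, 0, 0, 0]
    - [0.04, 0, 0, 0, 0]

```text
t: 18.1
ee_pos: [611.9, -30.4, 115.8]
orientation: [0.961, 0.277, -0.0, -0.0]
wrist_force: [-0.5, 1.0, 1.7]
opening: 45.9
```

```bash
python3 -c "
from h import *
rq(5)"
```

```text
t 18.35 e6 [-0.004 -0.005 -0.005 -0.005 -0.006] -0.005 Tz [ 0.057 -0.004 -0.02  -0.038  0.005] 0.0 F [-1.5  1.2  0.8] P [611.85 -30.43 115.82] yaw -57.85 turn 3.053 q6 0.904 45.83
```

>>> send_rows:
  series:
    - [0.04, 0, 0, 0, 0.05]
    - [0.04, 0, 0, 0, 0.05]

```text
t: 18.55
ee_pos: [611.8, -30.4, 115.7]
orientation: [0.974, 0.228, -0.0, -0.0]
wrist_force: [-0.9, 1.8, 1.5]
opening: 45.8
```

```bash
python3 -c "
from h import *
r1()"
```

```text
t 18.55 e6 -0.614 T [0.227 0.13  0.089] F [-0.9  1.8  1.5] turn 3.154 q6 1.006 qd 0.501 P [611.84 -30.43 115.74]
```

>>> send_rows:
  series:
    - [0.04, 0, 0, 0.0001, 0.05]

```text
t: 18.65
ee_pos: [611.9, -30.4, 115.7]
orientation: [0.979, 0.203, -0.0, -0.0]
wrist_force: [-2.3, 1.7, 1.7]
opening: 45.7
```

```bash
python3 -c "
from h import *
r1()"
```

```text
t 18.65 e6 -0.562 T [0.321 0.278 0.152] F [-2.3  1.7  1.7] turn 3.204 q6 1.056 qd 0.496 P [611.86 -30.43 115.71]
```

>>> send_rows:
  series:
    - [0.04, 0, 0, 0, 0.05]

```text
t: 18.75
ee_pos: [611.9, -30.4, 115.7]
orientation: [0.984, 0.179, -0.0, -0.0]
wrist_force: [-1.1, 2.7, 1.1]
opening: 46.0
```

```bash
python3 -c "
from h import *
r1()"
```

```text
t 18.75 e6 -0.543 T [0.283 0.19  0.141] F [-1.1  2.7  1.1] turn 3.254 q6 1.106 qd 0.495 P [611.86 -30.41 115.71]
```

>>> send_rows:
  series:
    - [0.04, 0, 0, 0.0001, 0.05]

```text
t: 18.85
ee_pos: [611.8, -30.4, 115.7]
orientation: [0.988, 0.154, -0.0, -0.0]
wrist_force: [-0.8, 1.3, 1.4]
opening: 45.6
```

```bash
python3 -c "
from h import *
r1()"
```

```text
t 18.85 e6 -0.518 T [0.251 0.327 0.136] F [-0.8  1.3  1.4] turn 3.304 q6 1.156 qd 0.496 P [611.84 -30.44 115.66]
```

>>> send_rows:
  series:
    - [0.04, 0, 0, 0, 0.05]

```text
t: 18.95
ee_pos: [611.8, -30.4, 115.6]
orientation: [0.992, 0.129, -0.0, -0.0]
wrist_force: [-1.1, 2.7, 0.6]
opening: 45.9
```

```bash
python3 -c "
from h import *
r1()"
```

```text
t 18.95 e6 -0.497 T [0.198 0.23  0.158] F [-1.1  2.7  0.6] turn 3.354 q6 1.206 qd 0.495 P [611.83 -30.41 115.62]
```

>>> send_rows:
  series:
    - [0.04, 0, 0, 0.0001, 0.05]

```text
t: 19.05
ee_pos: [611.9, -30.4, 115.6]
orientation: [0.995, 0.105, -0.0, -0.0]
wrist_force: [-1.3, 2.4, 2.1]
opening: 45.6
```

```bash
python3 -c "
from h import *
r1()"
```

```text
t 19.05 e6 -0.471 T [0.292 0.321 0.162] F [-1.3  2.4  2.1] turn 3.404 q6 1.256 qd 0.497 P [611.86 -30.41 115.6 ]
```

>>> send_rows:
  series:
    - [0.04, 0, 0, 0, 0.05]

```text
t: 19.15
ee_pos: [611.8, -30.4, 115.6]
orientation: [0.997, 0.08, -0.0, -0.0]
wrist_force: [-1.7, 1.8, 1.9]
opening: 45.9
```

```bash
python3 -c "
from h import *
r1()"
```

```text
t 19.15 e6 -0.449 T [0.214 0.226 0.258] F [-1.7  1.8  1.9] turn 3.454 q6 1.306 qd 0.495 P [611.85 -30.43 115.58]
```

>>> send_rows:
  series:
    - [0.04, 0, 0, 0, 0.05]

```text
t: 19.25
ee_pos: [611.9, -30.4, 115.6]
orientation: [0.999, 0.055, -0.0, -0.0]
wrist_force: [-1.7, 1.2, 1.1]
opening: 45.6
```

```bash
python3 -c "
from h import *
r1()"
```

```text
t 19.25 e6 -0.424 T [0.241 0.235 0.251] F [-1.7  1.2  1.1] turn 3.504 q6 1.356 qd 0.496 P [611.85 -30.4  115.56]
```

>>> send_rows:
  series:
    - [0.04, 0, 0, 0, 0.05]

```text
t: 19.35
ee_pos: [611.8, -30.4, 115.5]
orientation: [1.0, 0.03, -0.0, -0.0]
wrist_force: [-1.2, 1.8, 1.6]
opening: 45.8
```

```bash
python3 -c "
from h import *
r1()"
```

```text
t 19.35 e6 -0.399 T [0.312 0.265 0.302] F [-1.2  1.8  1.6] turn 3.554 q6 1.406 qd 0.494 P [611.85 -30.38 115.53]
```

>>> send_rows:
  series:
    - [0.04, 0, 0, 0, 0.05]

```text
t: 19.45
ee_pos: [611.9, -30.4, 115.5]
orientation: [1.0, 0.005, -0.0, -0.0]
wrist_force: [-2.0, 1.0, 0.7]
opening: 46.0
```

```bash
python3 -c "
from h import *
r1()"
```

```text
t 19.45 e6 -0.374 T [0.237 0.22  0.259] F [-2.   1.   0.7] turn 3.604 q6 1.456 qd 0.496 P [611.85 -30.39 115.52]
```

>>> send_rows:
  series:
    - [0.04, 0, 0, 0, 0.04]

```text
t: 19.55
ee_pos: [611.8, -30.4, 115.5]
orientation: [1.0, -0.015, -0.0, -0.0]
wrist_force: [-1.8, 1.7, 0.3]
opening: 45.9
```

```bash
python3 -c "
from h import *
r1()
rq(4)"
```

```text
t 19.55 e6 -0.131 T [0.259 0.241 0.322] F [-1.8  1.7  0.3] turn 3.644 q6 1.496 qd 0.392 P [611.84 -30.39 115.51]
t 19.75 e6 [-0.053  0.287  0.011 -0.097] 0.037 Tz [ 0.048 -0.119 -0.163 -0.136] -0.092 F [-1.5  2.1  1.3] P [611.84 -30.39 115.47] yaw -91.61 turn 3.642 q6 1.493 45.68
```

>>> send_rows:
  series:
    - [0.07, 0, 0, 0, 0]
    - [0.07, 0, 0, 0, 0]
    - [0.07, 0, 0, 0, 0]
    - [0.07, 0, 0, -0.03, 0]
    - [0.07, 0, 0, -0.04, 0]

```text
t: 20.25
ee_pos: [610.6, -30.7, 183.0]
orientation: [1.0, -0.015, -0.003, -0.0]
wrist_force: [0.2, -0.5, 0.6]
opening: 70.2
```

>>> send_rows:
  series:
    - [0.0878, 0, 0, -0.04, 0]
    - [0.0878, 0.048, 0, 0, 0]
    - [0.0878, 0.048, 0, 0, 0]
    - [0.0878, 0.048, 0, 0, 0]
    - [0.0878, 0.048, 0, 0, 0]

```text
t: 20.75
ee_pos: [794.8, -36.3, 225.4]
orientation: [1.0, -0.015, -0.0, 0.0]
wrist_force: [-0.2, -0.1, 0.3]
opening: 87.8
```

```bash
python3 -c "
from h import *
rd(2)
im=snapshot('scene');crop(im,265,215,60,50,12,'pics/s6.png');cv2.imwrite('pics/s6f.png',im)
im=snapshot('top');crop(im,295,195,50,40,16,'pics/t6.png');cv2.imwrite('pics/t6f.png',im)"
```

```text
t 20.85 T [-0.002 -0.028  0.024] sd [0.003 0.053 0.027] F [ 2.62 -0.48 -5.64] P [798.78 -36.59 215.82] yaw -91.67 q6 1.511 e6 0.028 open 87.9
```

View pics/s6.png

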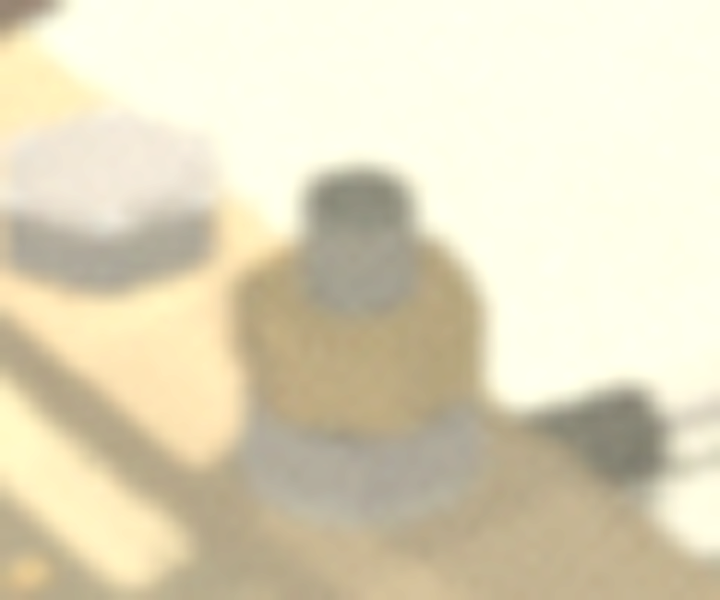

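View pics/t6f.png

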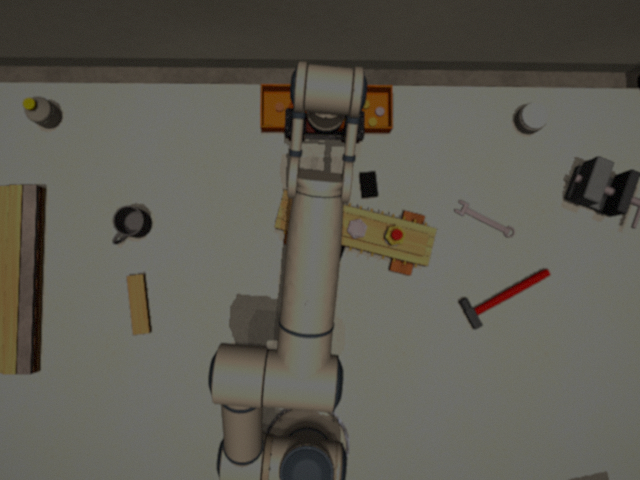

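>>> send_rows:
  series:
    - [0.0878, -0.03, -0.038, -0.005, 0]
    - [0.0878, -0.03, -0.038, 0, 0]
    - [0.0878, -0.03, -0.038, 0, 0]
    - [0.0878, -0.03, -0.038, 0, 0]
    - [0.0878, -0.03, -0.038, 0, 0]

```text
t: 21.45
ee_pos: [645.2, 159.1, 235.3]
orientation: [1.0, -0.015, 0.003, -0.001]
wrist_force: [0.4, 0.4, 0.3]
opening: 88.3
```

>>> send_rows:
  series:
    - [0.0878, -0.03, -0.038, 0, 0]
    - [0.0878, -0.03, -0.038, 0, 0]
    - [0.0878, -0.03, -0.038, 0, 0]
    - [0.0878, 0, 0, 0, 0]
    - [0.0878, 0, 0, 0, 0]

```text
t: 21.95
ee_pos: [560.0, 274.9, 234.7]
orientation: [1.0, -0.013, 0.002, -0.001]
wrist_force: [-0.4, -0.4, 0.1]
opening: 87.7
```

```bash
python3 -c "
from h import *
rd(2)
im=snapshot('scene');cv2.imwrite('pics/s7f.png',im);o=cv2.imread('pics/scene0.png')
print([(d['location'],d['confidence']) for d in place_of('first_nut_mark','scene')])
j=np.hstack([o[215:265,265:325],im[215:265,265:325]]);cv2.imwrite('pics/s7.png',cv2.convertScaleAbs(cv2.resize(j,None,fx=6.6,fy=6.6,interpolation=cv2.INTER_CUBIC),alpha=1.3))
im=snapshot('top');cv2.imwrite('pics/t7f.png',im);o=cv2.imread('pics/top0.png')
print([(d['location'],d['confidence']) for d in place_of('first_nut_mark','top')])
j=np.hstack([o[195:235,295:345],im[195:235,295:345]]);cv2.imwrite('pics/t7.png',cv2.convertScaleAbs(cv2.resize(j,None,fx=8,fy=8,interpolation=cv2.INTER_CUBIC),alpha=1.6))"
```

```text
t 22.05 T [ 0.014 -0.01  -0.007] sd [0.005 0.023 0.03 ] F [-0.16 -0.17 -0.14] P [561.34 273.76 233.73] yaw -91.71 q6 2.0 e6 -0.002 open 87.86
[]
[]
```

View pics/s7.png

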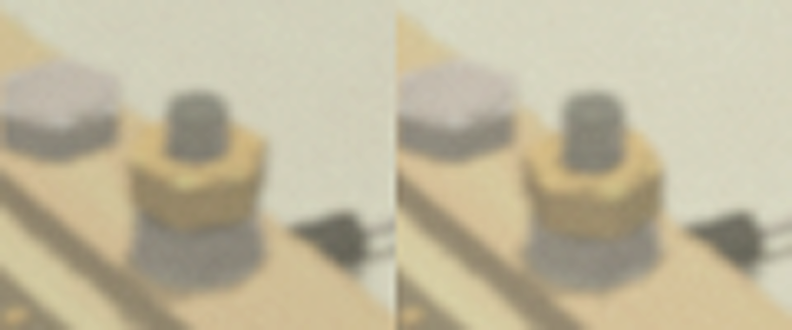

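View pics/t7.png

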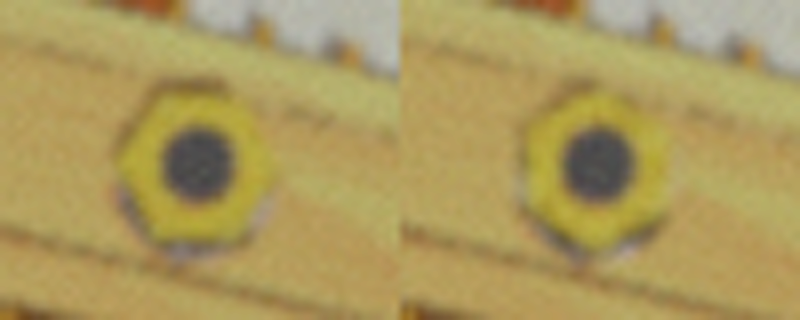

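View pics/t7f.png

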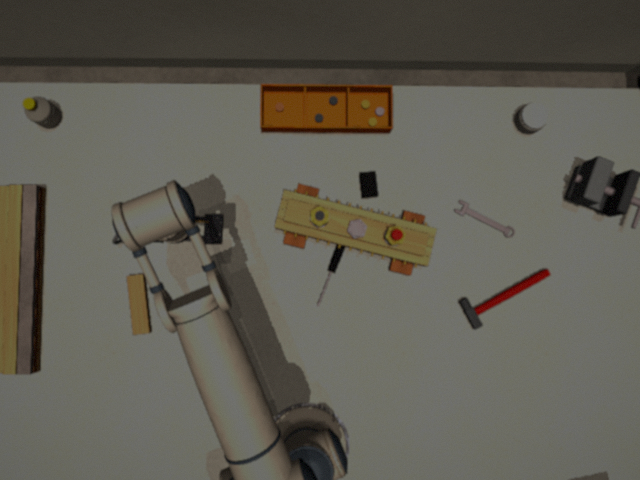

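```bash
python3 -c "
from h import *
print(job_done())"
```

```text
the job is handed in; nothing more can be done
None
```

I ran the brass nut down clockwise about 4.7 rad, regripping twice on the way (once to re-centre), and jammed it onto the steel nut. Then I let go, moved the arm clear and handed the job in at about 22 s.

**Torque:** at the last step the nut was turning at about 0.30 N m. The wrist sensor read 0.32, less about 0.02 offset. The joint-6 effort trend, with 0.06 N m assumed for drag, gave 0.29 just before that step and about 0.31 extrapolated. That is inside the 0.25–0.33 band and below the 0.38 limit.

**Disagreement:** the torque climbed at about 0.45 N m/rad instead of the stated 0.3. I stopped on torque, so the nut turned only about 0.53 rad after first touch, short of the 0.6–0.85 rad you gave. The touch point itself is inferred from where the torque began to rise.

**After stopping:** before I released the nut, the wrist torque briefly read about −0.13 N m as the gripper settled back about 0.003 rad. I don't think this loosened the nut, but I did not re-check the torque.

**Steel nut:**
- The white paint mark was never found in either camera, so I could not check directly that the nut stayed put.
- Its outline looks the same before and after.
- The torque stayed below the level that would drag it round.
- By the arm's readings, the fingertips stayed about 3 mm above it.

**Rest of the bench:** the final top picture shows the red-capped spindle, spare nut, screwdriver, block, wrench, hammer and offcut in place. The arm hides the mug in that picture, but the gripper passed well above it.

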